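# Clamp the glued phone stand and hold the squeeze

### The job

The wooden phone stand has just been glued: set it upright and square on the clamp's board, midway across it between the black pad and the orange end stop, with its tall backrest towards the stop, and let it go. Then pump the clamp's orange trigger, without pushing the jaw or bar by hand, until the pad presses the stand against the stop and the gauge's white band has gone into the jaw while green still shows; never squeeze until only red is left, that would crush the joint. Finish while still squeezing the trigger at that reading (the clamp slackens if you let go), and leave the smartphone, glue bottle and spray bottle where they are.

Things in the scene. Friction and masses are not known exactly. Their poses are not given: they have to be found in the camera images.
- clamp: Bar clamp lying flat on a brown board fixed to the desk. Origin: on the desk under the middle of its black gun body; x = the way the jaw advances, to the stop; y = the side where handle and trigger stick out. Board x -75..210, y -45..45 mm, top at z 12 mm. Gun body 60 x 40 mm, top z 60 mm. Fixed black handle x -27..-9, y 17..125, z 21..47 mm, free of the desk beyond the board.
- handle_grip (a point): Middle of the fixed black handle where it is gripped, at (-18, 95, 34) mm in the clamp frame. The handle is 18 mm thick along clamp x.
- trigger: Orange trigger bar on the +x side of the handle, parallel to it at rest: 14 mm thick (x), 95 mm long (clamp y 27..122 mm), z 22..46 mm. Turns about an upright pin (its origin) at clamp (18, 22) mm; squeezing swings it to the handle (-x); a spring (3 to 5 N at the grip) returns it. Handle and trigger together are 52 mm wide where gripped at rest, 34 mm fully squeezed.
- trigger_grip (a point): Middle of the trigger bar where it is squeezed, 73 mm from its pin; at rest at (18, 95, 34) mm in the clamp frame, fully squeezed at about (0, 93, 34) mm.
- trigger_lever (a joint): Trigger angle: 0 at rest, 0.247 rad fully squeezed (18 mm at the grip). Squeezing drives the bar 0.97 mm per mm at the grip once a ratchet tooth has caught (up to 7 mm of bar stroke can be idle first); on release the bar stays. A full stroke from rest advances the free jaw 11 to 16 mm. Takes about 9 N at the grip with the jaw free, 20 N at the end of the green band.
- jaw_travel (a joint): How far bar and jaw have advanced, 0 to 0.075 m along clamp x; starts between 0 and 0.02. A brake keeps the jaw where it is when the trigger is let go, but a pad pressed harder than about 3 N pushes it back until about 3 N are left.
- bar: The sliding steel bar (12 x 8 mm, through the gun body, with cross pins) with its orange jaw block (20 x 36 x 36 mm, z 14 to 50 mm), gauge and pad. Front face of the jaw at clamp x = 65 mm + jaw_travel. Same axes as the clamp; origin = the clamp's origin moved along x by jaw_travel. Must not be pushed by the robot.
- gauge (a joint): How far the sprung gauge stem (14 mm round, 18 mm long) behind the pad is pushed into the jaw, 0 to 0.018 m; spring 1 N per mm. From the jaw: white band 5 mm, green 5 mm, red 8 mm beside the pad. White is gone from 0.005 (5 N), green is gone at 0.010 (10 N); aim for the middle.
- pad: Black rubber pad plate at the front of the gauge stem, 6 x 36 x 24 mm (z 18 to 42 mm), which presses on the stand.
- pad_face (a point): Middle of the pad's pressing face; clamp x = 89 mm + jaw_travel - gauge, y 0, z 30 mm.
- stop: Fixed orange end stop of the clamp, 14 mm thick (x), 70 mm wide (y), 30 mm high above the board (top at z 42 mm). Origin at the foot of the face that looks at the pad.
- stop_face (a point): Middle of the stop's face that looks at the pad, at clamp (186, 0, 27) mm.
- stand: Loose wooden phone stand, about 0.22 kg, L-shaped: dark base block 45 x 60 x 25 mm (x -28.5..16.5 mm) with a 6 mm lip on its front edge (top z 33 mm), lighter upright backrest plate 12 mm thick (x 16.5..28.5), 60 mm wide, 80 mm high. Origin: centre of the underside; x from front to backrest, z up. To be set with its x along clamp x.
- backrest_top (a point): Middle of the backrest's top edge, at (22.5, 0, 80) mm in the stand frame; the plate can be gripped across its 12 mm from above.
- backrest_back (a point): On the backrest's rear face, at (28.5, 0, 15) mm in the stand frame; this face goes to the stop.
- stand_front (a point): On the front face of the base block, at (-28.5, 0, 15) mm in the stand frame; the pad presses here.
- smartphone: Bystander: black smartphone lying flat, 150 x 74 x 9 mm. Origin: centre of the underside.
- glue: Bystander: small white glue bottle with orange cap, 36 mm across, 85 mm high. Origin: centre of the underside.
- spray: Bystander: clear spray bottle with white head and red trigger, 70 mm across, 176 mm high. Origin: centre of the underside.

How it is judged:
By the outcome, as a careful person would: the job done as asked, in the order asked, and still so for the second after the job is handed in, while the arm keeps its last pose, push and grip.
It also fails if it takes over 54 s, if anything falls off the work surface, if the arm or the gripper's body presses on something with over 40 N, if the wrist force passes 120 N, or if a joint passes its speed limit or range.

### The arm

A 7-joint arm with a two-finger parallel gripper is mounted at the origin on the work surface. World frame = base frame: x ahead of the robot, y to its left, z up, the work surface at z = 0. Lengths are in m, angles in degrees, forces in N, time in s.
With the tool pointing down it reaches from about 0.425 to 0.875 m from the base axis. Payload 4.7 kg.
Tool frame: the origin (TCP) lies midway between the tips of the shut fingers; the grasp point (between the pads) lies 19 mm behind it (env.grip_point_offset is the distance from the TCP to the grasp point, in m); z points along the fingers, y is the line along which they close (so a half turn about z gives the same grasp; the last joint's range is limited). The gripper opens to 87 mm and grips with 3 to 60 N. Pads are 19 mm wide; open, the fingers measure 117 mm over their backs; the gripper's body (75 mm by 190 mm) begins 51 mm behind the grasp point.
Start: joints at [-62.619, 18.392, -4.016, 83.108, 1.295, 78.541, -3.26], TCP at [0.291, 0.581, 0.223] pointing down, gripper open.
Joint ranges: [-163.93, 163.93], [-17.29, 119.83], [-79.2, 71.16], [3.27, 140.29], [-89.18, 269.18], [5.43, 117.66], [-154.24, 154.24]. Speed limits (degrees/s): [147.25, 147.25, 180, 180, 180, 180, 180].

### API

Orientations are given as [roll, pitch, yaw] about the fixed x, y, z axes, in that order (R = Rz(yaw) Ry(pitch) Rx(roll)).
In Python, from cell import env gives the robot as it stands.
- The arm moves only by the shell command python3 -m jog 'ROWS' [FORCE]. ROWS is JSON, a list of rows, each a list of 7 numbers: the shift along the tool's x, y, z in m, then the turn, a rotation vector about the tool's x, y, z in rad, then the finger opening in m, from 0 to 0.087. A call has 1 to 12 rows; each row shifts and turns the commanded pose from where the row before left it, along the tool's axes as they then stand; what a row does not reach is not made up. A row lasts 1/12 s, in which the tool goes at most 41.7 mm and 7.16 degrees, less where a joint would pass 70% of its speed; a pose out of reach is approached as far as the arm can. A call is refused whole if a number of a shift passes 0.0417 or a number of a turn 0.125, either way. A call with a gripper value outside its range is refused whole. The fingers move at their own pace and stop on an object; FORCE is the grip in N (left out, the last holds). Time passes only in rows, so rows that do not move let the fingers close. It gives the time, the measured TCP pose, the force, the opening and the grip force at its end, in the units of the state.
- env.get_obs(): the state, without advancing time (a new reading comes with each control period).
- env.read_camera(name): name is "side" or "top" or "wrist"; returns the picture (400x640x3 uint8, blue, green, red); there is no depth.
- env.get_calibration(name): a dict with "fov_y" (degrees; the focal length in pixels is half the picture's height over the tangent of half this angle, whatever the lens; pixels are square), "cx", "cy" (the principal point, pixels), "pose" (4x4, takes a point from camera to world coordinates). Camera axes: x right, y up, looking along -z (the intrinsics and any distortion apply to the point x, -y, -z); pixel columns grow to the right and rows downward; lengths in m; the calibration is good to about 2 mm. A picture is of the moment at which its call begins: read the wrist's pose just before it. get_calibration takes no time and is no camera call; for the wrist camera it gives the pose at the moment of the call.
- env.sign_off(): hands the job in; it is judged then, once.
The state is a dict: "time_s": time; "qpos": joint angles; "joint_velocities": joint speeds; "effort": joint torques, N m; "tool_pos": TCP position; "tool_rot": TCP orientation; "force": force on the tool from outside, world axes, zero at the start; "wrist_torque": the same for the moment, N m; "grip_width": finger opening in m; "grasp_force": force on a finger pad.
Only numpy, scipy, OpenCV 4.12 (cv2) and the standard library are available. Lean on these libraries where they do the work, as an engineer would, in place of code of your own. Each camera call takes 0.05 s, during which the arm holds its last target. There are 200 camera calls.

## Working session

There is one attempt and no reset: what is moved stays moved. The work goes in short steps, Python scripts to look and compute and a shell command to move; the robot and the scene stay as the last step left them, time stands still between calls to the robot, and variables do not carry over. Pictures are saved under pics/ and viewed, at most 10 in all, crops included, and the job is handed in when it is done.

```bash
ls; mkdir -p pics; python3 - <<'E'
from cell import env
import cv2,numpy as np
o=env.get_obs()
print(o)
for n in("side","top","wrist"):
    c=env.get_calibration(n);im=env.read_camera(n);cv2.imwrite(f"pics/{n}0.png",im);print(n,c)
E
```

```text
pics
{'time_s': 0.0, 'qpos': array([-62.6165787 ,  18.43852462,  -4.01579376,  83.17597687,
         1.29494741,  78.53958181,  -3.25984819]), 'joint_velocities': array([ 0.03128274,  0.03573008,  0.00061963, -0.05256914, -0.03383452,
       -0.12486125,  0.06451634]), 'effort': array([ 6.24966788e-06, -4.91288173e+01, -4.03948138e-01, -3.12525594e+01,
       -6.40731817e-02,  4.38777928e-02,  1.84601813e-04]), 'tool_pos': array([0.29058958, 0.58080619, 0.22145819]), 'tool_rot': array([-1.79891158e+02,  5.62387828e-03,  1.53426748e+02]), 'force': array([-0.88927162,  0.23215179,  0.22655345]), 'wrist_torque': array([ 0.03145449, -0.02088724,  0.02509347]), 'grasp_force': 0.0, 'grip_width': 0.08699510283127057}
side {'fov_y': 49.95591662189226, 'cx': 317.61647506601014, 'cy': 194.68558514932147, 'pose': array([[ 0.99641861,  0.04850509, -0.06926183,  0.46308503],
       [-0.08417376,  0.64692075, -0.7578973 , -0.7930673 ],
       [ 0.00804504,  0.76101301,  0.64868674,  0.74469776],
       [ 0.        ,  0.        ,  0.        ,  1.        ]])}
top {'fov_y': 42.60554300458004, 'cx': 325.115947271606, 'cy': 196.1778732921843, 'pose': array([[-0.00341479,  0.9929134 , -0.11879109,  0.3712318 ],
       [-0.99987361, -0.00523478, -0.01501229, -0.04557814],
       [-0.01552775,  0.11872482,  0.99280578,  1.51684584],
       [ 0.        ,  0.        ,  0.        ,  1.        ]])}
wrist {'fov_y': 64.93434530978038, 'cx': 312.6774630829691, 'cy': 201.15849566746357, 'pose': array([[ 0.44624915, -0.86773214, -0.2188667 ,  0.23179375],
       [ 0.89490726,  0.43224888,  0.11091392,  0.61109463],
       [-0.00163869, -0.24536064,  0.96943049,  0.3835097 ],
       [ 0.        ,  0.        ,  0.        ,  1.        ]])}
```

View pics/side0.png

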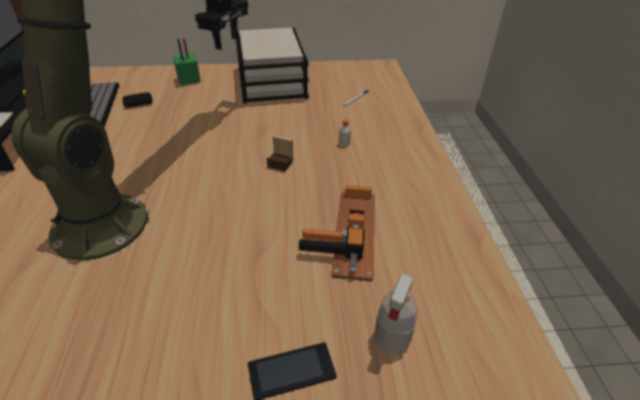

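View pics/top0.png

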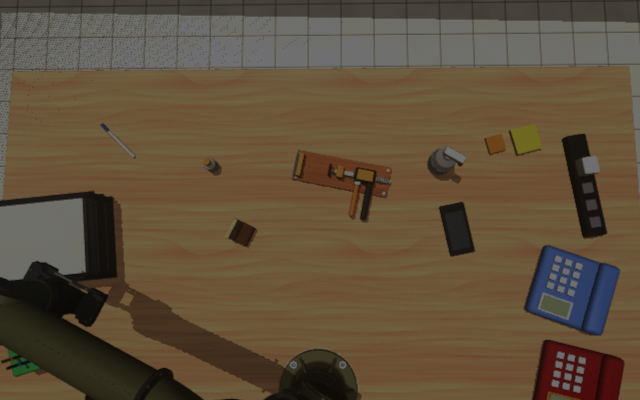

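The top view shows the stand at about (242,233), with the clamp's gun at (365,177), its stop at (299,165) and the trigger and handle pointing at the robot. In the side view the stand is at (281,155) and the clamp at (355,235). I'll do a coarse two-view triangulation first.

```bash
cat > h.py <<'E'
from cell import env
import cv2,numpy as np
from scipy.spatial.transform import Rotation as R
def K(c):
    f=200/np.tan(np.radians(c["fov_y"]/2)); return f,c["cx"],c["cy"]
def ray(c,u,v):
    f,cx,cy=K(c);P=c["pose"];d=P[:3,:3]@np.array([(u-cx)/f,-(v-cy)/f,-1]);return P[:3,3],d/np.linalg.norm(d)
def plane(c,u,v,z):
    o,d=ray(c,u,v);return o+d*(z-o[2])/d[2]
def proj(c,p):
    f,cx,cy=K(c);P=c["pose"];q=P[:3,:3].T@(np.asarray(p)-P[:3,3]);return cx-f*q[0]/q[2],cy+f*q[1]/q[2]
def tri(*cuv):
    A=0;b=0;L=[]
    for c,u,v in cuv:
        o,d=ray(c,u,v);M=np.eye(3)-np.outer(d,d);A=A+M;b=b+M@o;L.append((o,d))
    p=np.linalg.solve(A,b)
    return p,[np.linalg.norm((np.eye(3)-np.outer(d,d))@(p-o)) for o,d in L]
def state():
    o=env.get_obs();return o["tool_pos"],R.from_euler("xyz",o["tool_rot"],degrees=True),o
def delta(goal,yaw):
    "tool shift and turn to a down-pointing pose"
    p,r,o=state();g=R.from_euler("xyz",[180,0,yaw],degrees=True)
    print("t",o["time_s"],"shift",(r.inv().apply(np.asarray(goal)-p)).round(4),"turn",(r.inv()*g).as_rotvec().round(3),"w",o["grip_width"],"rot",o["tool_rot"].round(2))
E
python3 - <<'E'
from h import *
t=cv2.imread("pics/top0.png");s=cv2.imread("pics/side0.png")
ct=env.get_calibration("top");cs=env.get_calibration("side")
for n,a,b,z in(("stand",(242,233),(281,158),.03),("gun",(366,176),(354,237),.06),("stop",(299,165),(358,191),.042),("glue",(209,163),(346,123),.085),("spray",(452,155),(402,285),.17)):
    p,e=tri((ct,*a),(cs,*b));print(n,p.round(3),np.round(e,4),plane(ct,*a,z).round(3),plane(cs,*b,z).round(3))
A=cv2.resize(t[130:260,220:400],None,fx=3.3,fy=3.3,interpolation=cv2.INTER_CUBIC)
A=cv2.convertScaleAbs(A,alpha=1.6)
cv2.imwrite("pics/topc.png",A)
E
```

```text
stand [0.446 0.22  0.023] [0.0028 0.0028] [0.443 0.219 0.03 ] [0.449 0.21  0.03 ]
gun [ 0.604 -0.141  0.059] [0.0004 0.0004] [ 0.603 -0.141  0.06 ] [ 0.604 -0.142  0.06 ]
stop [0.645 0.054 0.026] [0.0017 0.0017] [0.64  0.053 0.042] [0.642 0.035 0.042]
glue [0.644 0.308 0.078] [0.0028 0.0028] [0.639 0.306 0.085] [0.644 0.296 0.085]
spray [ 0.642 -0.363  0.171] [0.0017 0.0017] [ 0.641 -0.363  0.17 ] [ 0.645 -0.362  0.17 ]
```

View pics/topc.png

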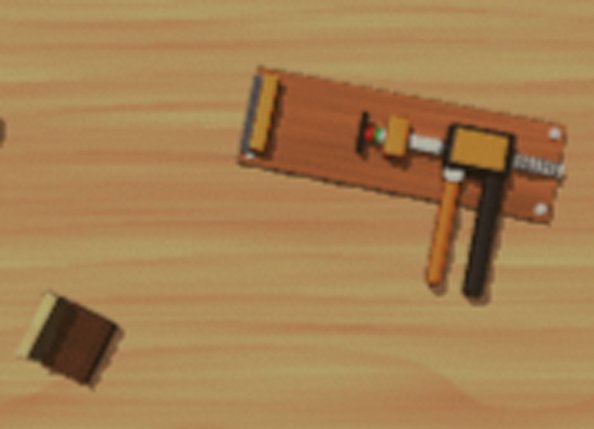

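The stand is upright with its backrest to the left, at a yaw of about 65°. The clamp's x-axis points left at about 80°, and the tool's closing axis already sits at 63°. Next I'll work out the shift to a view point between the two.

```bash
python3 - <<'E'
from h import *
delta([.45,.14,.30],153.4);delta([.45,.215,.2],153.4)
E
```

```text
t 0.15 shift [-0.3398 -0.3232 -0.0778] turn [-0.001  0.     0.   ] w 0.08693272082582125 rot [-1.7992e+02  1.0000e-02  1.5343e+02]
t 0.15 shift [-0.3062 -0.256   0.0221] turn [-0.001  0.     0.   ] w 0.08693272082582125 rot [-1.7992e+02  1.0000e-02  1.5343e+02]
```

```bash
python3 -m jog '[[-0.028,-0.027,-0.0065,0,0,0,0.087],[-0.028,-0.027,-0.0065,0,0,0,0.087],[-0.028,-0.027,-0.0065,0,0,0,0.087],[-0.028,-0.027,-0.0065,0,0,0,0.087],[-0.028,-0.027,-0.0065,0,0,0,0.087],[-0.028,-0.027,-0.0065,0,0,0,0.087],[-0.028,-0.027,-0.0065,0,0,0,0.087],[-0.028,-0.027,-0.0065,0,0,0,0.087],[-0.028,-0.027,-0.0065,0,0,0,0.087],[-0.028,-0.027,-0.0065,0,0,0,0.087],[-0.028,-0.027,-0.0065,0,0,0,0.087],[-0.02,-0.02,-0.006,0,0,0,0.087]]'
python3 - <<'E'
from h import *
import pickle
c=env.get_calibration("wrist");im=env.read_camera("wrist");cv2.imwrite("pics/w1.png",im);pickle.dump(c,open("w1.pkl","wb"))
print(env.get_obs()["tool_pos"],env.get_obs()["joint_velocities"].round(1))
E
```

```text
time_s: 1.15
tool_pos: [0.4432, 0.1472, 0.3005]
tool_rot: [180.0, 0.0, 153.2]
force: [1.0, 0.8, -0.4]
grip_width: 0.0871
grasp_force: 0.0
[0.4455613  0.14173309 0.30192117] [-1.2  0.4 -2.3 -0.2 -1.  -1.6 -7.4]
```

View pics/w1.png

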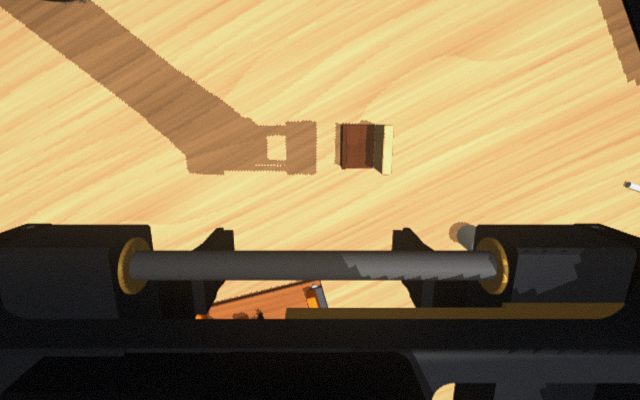

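The wrist picture shows the stand at (365,148), seen from above with its pale backrest on the right. The gripper hides the clamp, because the camera looks at the robot side of the TCP. I'll view the clamp from beyond it, from two places.

```bash
python3 - <<'E'
from h import *
delta([.74,.0,.31],170);delta([.74,-.09,.31],170)
E
```

```text
t 1.2 shift [-0.3267  0.0085 -0.0068] turn [-0.001  0.004 -0.3  ] w 0.08722902739240421 rot [-179.98    0.23  152.8 ]
t 1.2 shift [-0.3678 -0.0716 -0.0066] turn [-0.001  0.004 -0.3  ] w 0.08722902739240421 rot [-179.98    0.23  152.8 ]
```

```bash
python3 -m jog '[[-0.04,0.001,-0.001,0,0,0,0.087],[-0.04,0.001,-0.001,0,0,0,0.087],[-0.04,0.001,-0.001,0,0,0,0.087],[-0.04,0.001,-0.001,0,0,0,0.087],[-0.04,0.001,-0.001,0,0,0,0.087],[-0.04,0.001,-0.001,0,0,0,0.087],[-0.04,0.001,-0.001,0,0,0,0.087],[-0.04,0.001,-0.001,0,0,0,0.087],[0,0,0,0,0,-0.1,0.087],[0,0,0,0,0,-0.1,0.087],[0,0,0,0,0,-0.1,0.087],[0,0,0,0,0,0,0.087]]'
python3 - <<'E'
from h import *
import pickle
c=env.get_calibration("wrist");im=env.read_camera("wrist");cv2.imwrite("pics/w2.png",im);pickle.dump(c,open("w2.pkl","wb"))
delta([.74,-.09,.31],170)
E
python3 -m jog '[[0,-0.04,0,0,0,0,0.087],[0,-0.04,0,0,0,0,0.087],[0,-0.02,0,0,0,0,0.087],[0,0,0,0,0,0,0.087]]'
python3 - <<'E'
from h import *
import pickle
c=env.get_calibration("wrist");im=env.read_camera("wrist");cv2.imwrite("pics/w3.png",im);pickle.dump(c,open("w3.pkl","wb"))
print(state()[2]["joint_velocities"].round(1))
a=cv2.imread("pics/w2.png")[:240];cv2.imwrite("pics/w23.png",np.vstack([a,im[:240]]))
E
```

```text
time_s: 2.2
tool_pos: [0.7323, 0.0153, 0.3067]
tool_rot: [-180.0, -0.1, 170.7]
force: [0.2, 0.6, -0.9]
grip_width: 0.087
grasp_force: 0.0
t 2.25 shift [-0.0251 -0.1026 -0.0028] turn [ 0.    -0.001  0.009] w 0.08722132611561527 rot [ 1.7999e+02 -6.0000e-02  1.7051e+02]
time_s: 2.58
tool_pos: [0.7139, -0.092, 0.3089]
tool_rot: [-179.7, 0.0, 169.9]
force: [-0.3, -1.3, 0.1]
grip_width: 0.0873
grasp_force: 0.0
[-2.6  0.6 -3.2 -0.8 -2.   0.  -0.3]
```

View pics/w23.png

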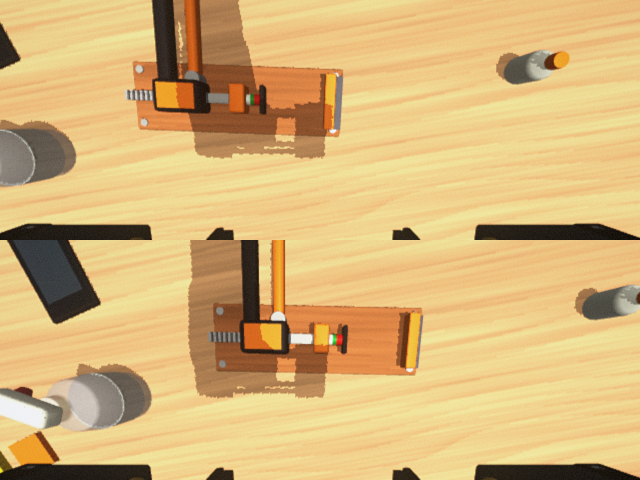

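Both views show the clamp. In the second, the board spans about (215,64) to (420,135), the stop is at (412,100), the gun's top at (264,97), the pad at (345,100), and the trigger at column 278 left of its upper end. I'll measure these with masks.

```bash
python3 - <<'E'
from h import *
import pickle
W=[]
for n,roi in(("w2",(120,50,350,145)),("w3",(205,50,430,145))):
    im=cv2.imread(f"pics/{n}.png");c=pickle.load(open(n+".pkl","rb"))
    hsv=cv2.cvtColor(im,cv2.COLOR_BGR2HSV)
    x0,y0,x1,y1=roi;sub=hsv[y0:y1,x0:x1]
    for p in((300,80),(372,80),(264,97),(412,100),(360,180)) : 
        if n=="w3":print(p,hsv[p[1],p[0]])
    b=cv2.inRange(sub,(0,100,60),(13,255,255));b=cv2.morphologyEx(b,cv2.MORPH_CLOSE,np.ones((15,15)))
    ct=max(cv2.findContours(b,0,2)[0],key=cv2.contourArea)+np.array([x0,y0])
    box=cv2.boxPoints(cv2.minAreaRect(ct));print(n,"board px",box.round(1).tolist())
    Q=np.array([plane(c,*p,.012)[:2] for p in box]);print((Q*1000).round(1).tolist(),[round(1000*np.linalg.norm(Q[i]-Q[i-1]),1) for i in range(4)])
    o=cv2.inRange(sub,(8,190,120),(25,255,255))
    for k in cv2.findContours(o,0,2)[0]:
        if cv2.contourArea(k)>60:
            r=cv2.minAreaRect(k+np.array([x0,y0]));print(" orange",[np.round(v,1) for v in r])
E
```

```text
w2 board px [[133.0, 50.0], [349.0, 50.0], [349.0, 144.0], [133.0, 144.0]]
[[536.7, -196.2], [582.8, 88.9], [705.7, 72.6], [656.3, -233.0]] [np.float64(125.1), np.float64(288.8), np.float64(124.0), np.float64(309.5)]
 orange [array([235.9,  97.1]), array([30.4, 15.3]), np.float64(87.6)]
 orange [array([174.5,  94.5]), array([39.9, 26.2]), np.float64(2.0)]
 orange [array([328.8, 101.1]), array([11.2, 56.1]), np.float64(2.6)]
 orange [array([192.5,  60.5]), array([21., 11.]), np.float64(90.0)]
(300, 80) [ 13 177 223]
(372, 80) [ 12 172 221]
(264, 97) [ 21 199 241]
(412, 100) [ 22 187 242]
(360, 180) [ 21 109 242]
w3 board px [[205.0, 50.0], [421.0, 50.0], [421.0, 144.0], [205.0, 144.0]]
[[531.8, -207.7], [582.7, 77.7], [706.9, 66.4], [652.7, -239.8]] [np.float64(125.0), np.float64(289.9), np.float64(124.7), np.float64(310.9)]
 orange [array([321. ,  97.5]), array([29., 16.]), np.float64(90.0)]
 orange [array([262.5,  96. ]), array([26., 37.]), np.float64(90.0)]
 orange [array([412.4,  99.5]), array([11.1, 56. ]), np.float64(4.7)]
 orange [array([278.5,  61. ]), array([22., 11.]), np.float64(90.0)]
```

```bash
python3 - <<'E'
from h import *
import pickle
c2,c3=[pickle.load(open(f"w{i}.pkl","rb")) for i in(2,3)]
for n,a,b,z in(("stop",(328.8,101.1),(412.4,99.5),.042),("gun",(174.5,94.5),(262.5,96),.06),("jaw",(235.9,97.1),(321,97.5),.05)):
    p,e=tri((c2,*a),(c3,*b));print(n,(p*1000).round(1),np.round(e,4),(plane(c2,*a,z)*1000).round(1),(plane(c3,*b,z)*1000).round(1))
# board edges in w3: rows/cols by gradient of saturation vs. wood (board S~175, desk S~110)
for n,c in(("w2",c2),("w3",c3)):
    im=cv2.imread(f"pics/{n}.png");s=cv2.GaussianBlur(cv2.cvtColor(im,cv2.COLOR_BGR2HSV),(3,3),0)
    m=cv2.inRange(s,(0,145,50),(17,255,255));m[:, :100]=0
    k=[k for k in cv2.findContours(cv2.morphologyEx(m,cv2.MORPH_OPEN,np.ones((3,3))),0,2)[0] if cv2.contourArea(k)>500]
    for q in k: print(n,cv2.boundingRect(q),cv2.contourArea(q))
    far=[];near=[]
    xs=range(350,400,4) if n=="w3" else range(270,320,4)
    for x in xs:
        col=np.where(m[50:150,x])[0]+50
        if len(col):near.append(plane(c,x,col.min()-.5,.012));far.append(plane(c,x,col.max()+.5,.012))
    for nm,L in(("near",near),("far",far)):
        L=np.array(L)[:,:2]*1000;f=np.polyfit(L[:,1],L[:,0],1);print(nm,"slope deg",np.degrees(np.arctan(f[0])).round(2),"mean",L.mean(0).round(1),"resid",np.std(L[:,0]-np.polyval(f,L[:,1])).round(2))
E
```

```text
stop [644.4  50.9  42.5] [0.0002 0.0002] [644.6  50.9  42. ] [644.2  51.1  42. ]
gun [ 607.6 -137.3   59.9] [0.0001 0.0001] [ 607.5 -137.2   60. ] [ 607.7 -137.3   60. ]
jaw [621.3 -65.6  48.2] [0.0001 0.0001] [621.5 -65.2  50. ] [621.5 -65.6  50. ]
w2 (137, 0, 199, 137) 10530.5
near slope deg 11.01 mean [592.2  12.6] resid 0.41
far slope deg 11.57 mean [680.6  -3. ] resid 0.55
w3 (243, 82, 29, 28) 516.5
w3 (213, 63, 31, 29) 684.0
w3 (215, 0, 207, 135) 9028.5
near slope deg 10.54 mean [592.2  13.1] resid 0.3
far slope deg 11.44 mean [680.9   1.8] resid 0.39
```

Stop top measures 42.5 mm and gun top 59.9 mm, both as expected. Board width is 89.4 mm, and the three axis estimates agree to 1 mm. That puts the clamp origin at (607.4, -137.9) mm with its x-axis at 78.9°, and jaw travel at about 19 mm. Now to look at the stand.

```bash
python3 - <<'E'
from h import *
delta([.49,.21,.26],153)
E
```

```text
t 2.6333 shift [0.2726 0.2548 0.0482] turn [-0.001  0.001  0.299] w 0.08724153823426348 rot [-1.7993e+02  4.0000e-02  1.7011e+02]
```

```bash
python3 -m jog '[[0.0275,0.0255,0.005,0,0,0,0.087],[0.0275,0.0255,0.005,0,0,0,0.087],[0.0275,0.0255,0.005,0,0,0,0.087],[0.0275,0.0255,0.005,0,0,0,0.087],[0.0275,0.0255,0.005,0,0,0,0.087],[0.0275,0.0255,0.005,0,0,0,0.087],[0.0275,0.0255,0.005,0,0,0,0.087],[0.0275,0.0255,0.005,0,0,0,0.087],[0.0275,0.0255,0.005,0,0,0.0,0.087],[0.025,0.0255,0.003,0,0,0,0.087],[0,0,0,0,0,0.12,0.087],[0,0,0,0,0,0.12,0.087]]'
python3 -m jog '[[0,0,0,0,0,0.06,0.087],[0,0,0,0,0,0,0.087],[0,0,0,0,0,0,0.087]]'
python3 - <<'E'
from h import *
import pickle
c=env.get_calibration("wrist");im=env.read_camera("wrist");cv2.imwrite("pics/w4.png",im);pickle.dump(c,open("w4.pkl","wb"))
print(state()[2]["joint_velocities"].round(1),state()[0])
a=cv2.imread("pics/w1.png")
u,v=proj(c,[.446,.22,.04]);u=int(u);v=int(v);print(u,v);np.save("w4uv.npy",[u,v])
A=cv2.resize(a[100:190,305:425],None,fx=4,fy=4,interpolation=cv2.INTER_CUBIC)
v0=max(v-60,0);u0=u-80
B=cv2.resize(im[v0:v0+120,u0:u0+160],(480,360),interpolation=cv2.INTER_CUBIC);print(v0,u0)
cv2.imwrite("pics/st.png",np.vstack([A[:240],B]) if 0 else B)
E
```

```text
time_s: 3.63
tool_pos: [0.4857, 0.2172, 0.2601]
tool_rot: [179.9, -0.1, 156.9]
force: [0.6, -1.6, 0.2]
grip_width: 0.0872
grasp_force: 0.0
time_s: 3.88
tool_pos: [0.4879, 0.2138, 0.2603]
tool_rot: [180.0, -0.0, 153.6]
force: [-0.1, 1.1, -0.7]
grip_width: 0.0873
grasp_force: 0.0
[ 0.5  0.1  0.2 -0.1 -0.   0.  -0. ] [0.48809747 0.21339994 0.26021056]
301 143
83 221
```

View pics/st.png

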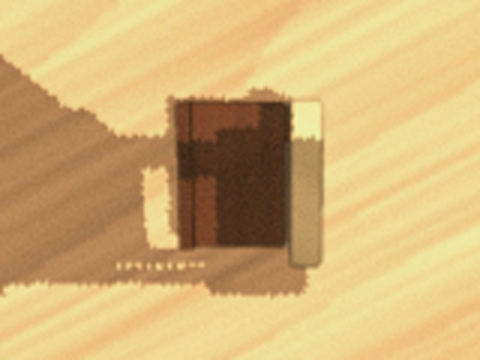

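The crop shows the backrest's top edge as a strip from (318,116) to (329,171) in picture pixels, 11 x 55 px, which fits 12 x 60 mm at 80 mm height. I'll cross-check the height against w1.

```bash
python3 - <<'E'
from h import *
import pickle
c1,c4=[pickle.load(open(f"w{i}.pkl","rb")) for i in(1,4)]
c,s=None,None
im=cv2.imread("pics/w1.png");h=cv2.cvtColor(im,cv2.COLOR_BGR2HSV)
for v in(130,145,160,170,173):print(v,[tuple(int(t) for t in im[v,u]) for u in range(376,398,2)])
im=cv2.imread("pics/w4.png")
for v in(116,118,125,135,150,160,169,172):print(v,[int(im[v,u].sum()//3) for u in range(310,336)])
p4=(323.2,143.8)
print(plane(c4,*p4,.08))
Q=[plane(c4,u,v,.08) for u,v in((328.7,117),(328.3,171))];d=Q[1]-Q[0];print(np.linalg.norm(d),np.degrees(np.arctan2(-d[0],d[1])),Q)
for pz in(.07,.08,.09):print(pz,proj(c1,plane(c4,*p4,pz)))
E
```

```text
130 [(45, 69, 88), (42, 68, 85), (43, 67, 86), (44, 69, 86), (102, 164, 200), (169, 235, 240), (167, 234, 241), (166, 234, 241), (157, 230, 239), (140, 209, 238), (140, 208, 239)]
145 [(44, 69, 88), (40, 67, 83), (41, 66, 84), (45, 76, 94), (143, 215, 239), (157, 230, 240), (159, 230, 240), (158, 229, 240), (142, 210, 236), (143, 215, 240), (141, 209, 238)]
160 [(47, 69, 90), (43, 68, 89), (47, 67, 88), (86, 137, 173), (166, 236, 241), (170, 236, 240), (168, 237, 240), (167, 235, 239), (145, 215, 239), (146, 215, 241), (143, 212, 240)]
170 [(118, 179, 221), (48, 78, 100), (38, 59, 76), (113, 174, 213), (157, 230, 239), (163, 233, 241), (169, 236, 241), (154, 228, 239), (138, 204, 236), (141, 209, 240), (144, 213, 240)]
173 [(147, 217, 239), (149, 221, 242), (112, 172, 205), (118, 180, 213), (151, 223, 238), (153, 227, 237), (162, 230, 238), (145, 216, 237), (140, 210, 236), (144, 213, 239), (143, 211, 241)]
116 [116, 117, 114, 121, 112, 122, 134, 132, 153, 176, 178, 181, 181, 181, 180, 176, 178, 175, 191, 199, 198, 199, 200, 199, 197, 197]
118 [48, 50, 52, 55, 54, 52, 64, 81, 171, 20
[... 535 characters left out ...]
 148, 145, 137, 156, 191, 198, 201, 202, 200, 201, 196]
169 [125, 131, 129, 133, 132, 132, 130, 106, 116, 138, 135, 138, 140, 138, 140, 137, 140, 131, 162, 199, 206, 202, 201, 201, 200, 199]
172 [131, 129, 132, 123, 128, 126, 130, 131, 119, 113, 111, 110, 116, 153, 165, 165, 165, 189, 198, 199, 197, 198, 197, 196, 196, 195]
[0.45464031 0.24365409 0.08      ]
0.05720075454912081 -116.07655728569198 [array([0.43220124, 0.26097196, 0.08      ]), array([0.48357938, 0.23582813, 0.08      ])]
0.07 (np.float64(386.40871758335487), np.float64(149.56196300868152))
0.08 (np.float64(388.04313839100746), np.float64(149.72251852036794))
0.09 (np.float64(389.7648980068262), np.float64(149.89165366281378))
```

The backrest top comes out at 81 mm in w1 against 80 expected, centred at (454.6, 243.7) mm with the stand's x-axis at 63.8°. On to the grasp.

```bash
python3 - <<'E'
from h import *
delta([.4546,.2437,.055],153.8)
E
```

```text
t 3.9333 shift [0.0434 0.0121 0.2052] turn [ 0.001 -0.    -0.004] w 0.0870168178449848 rot [ 1.7997e+02 -1.0000e-02  1.5356e+02]
```

```bash
python3 -m jog '[[0.022,0.006,0.03,0,0,0,0.087],[0.0214,0.006,0.03,0,0,-0.004,0.087],[0,0,0.035,0,0,0,0.06],[0,0,0.035,0,0,0,0.06],[0,0,0.035,0,0,0,0.06],[0,0,0.025,0,0,0,0.06],[0,0,0.015,0,0,0,0.06],[0,0,0,0,0,0,0.06],[0,0,0,0,0,0,0.06],[0,0,0,0,0,0,0.03]]'
python3 - <<'E'
from h import *
delta([.4546,.2437,.055],153.8)
E
python3 -m jog '[[0,0,0,0,0,0,0.0],[0,0,0,0,0,0,0.0],[0,0,0,0,0,0,0.0],[0,0,0,0,0,0,0.0],[0,0,0,0,0,0,0.0],[0,0,0,0,0,0,0.0]]' 25
```

```text
time_s: 4.77
tool_pos: [0.4561, 0.2433, 0.0564]
tool_rot: [179.9, 0.1, 153.7]
force: [0.1, 0.1, 0.0]
grip_width: 0.0578
grasp_force: 0.0
t 4.7667 shift [ 0.0015 -0.0003  0.0014] turn [ 0.002  0.001 -0.002] w 0.057835497808377295 rot [1.7989e+02 6.0000e-02 1.5367e+02]
time_s: 5.27
tool_pos: [0.4552, 0.2427, 0.0553]
tool_rot: [180.0, 0.0, 153.7]
force: [-0.5, -0.7, -0.3]
grip_width: 0.0211
grasp_force: 0.0
```

```bash
python3 -m jog '[[0,0,0,0,0,0,0.0],[0,0,0,0,0,0,0.0],[0,0,0,0,0,0,0.0],[0,0,0,0,0,0,0.0],[0,0,-0.03,0,0,0,0.0],[0,0,-0.035,0,0,0,0.0],[0,0,-0.035,0,0,0,0.0],[0,0,0,0,0,0,0.0]]' 25
python3 - <<'E'
from h import *
delta([.6404,.0304,.170],168.9)
E
```

```text
time_s: 5.93
tool_pos: [0.4589, 0.2448, 0.1619]
tool_rot: [179.4, 0.3, 153.6]
force: [1.3, 1.6, -0.9]
grip_width: 0.012
grasp_force: 25.0
t 5.9333 shift [-0.2579 -0.1114 -0.0078] turn [ 0.009  0.007 -0.266] w 0.01200401038229407 rot [179.41   0.33 153.64]
```

```bash
python3 -m jog '[[-0.026,-0.0111,-0.001,0,0,0,0],[-0.026,-0.0111,-0.001,0,0,0,0],[-0.026,-0.0111,-0.001,0,0,0,0],[-0.026,-0.0111,-0.001,0,0,0,0],[-0.026,-0.0111,-0.001,0,0,0,0],[-0.026,-0.0111,-0.001,0,0,0,0],[-0.026,-0.0111,0,0,0,0,0],[-0.026,-0.0111,0,0,0,0,0],[-0.026,-0.0111,0,0,0,0,0],[-0.024,-0.0111,0,0,0,-0.06,0],[0,0,0,0,0,-0.1,0],[0,0,0,0,0,-0.1,0]]'
python3 -m jog '[[0,0,0,0,0,0,0],[0,0,0,0,0,0,0]]'
python3 - <<'E'
from h import *
delta([.6414,.0302,.068],168.9)
t=env.read_camera("side");cv2.imwrite("pics/s5.png",cv2.resize(t[110:270,250:450],None,fx=3,fy=3,interpolation=cv2.INTER_CUBIC))
E
```

```text
time_s: 6.93
tool_pos: [0.6373, 0.0257, 0.1595]
tool_rot: [-179.9, -0.1, 168.6]
force: [0.0, 0.1, -2.2]
grip_width: 0.0121
grasp_force: 25.0
time_s: 7.1
tool_pos: [0.6366, 0.0288, 0.16]
tool_rot: [-180.0, -0.1, 168.4]
force: [0.4, 0.2, -1.9]
grip_width: 0.0118
grasp_force: 25.0
t 7.1 shift [-0.0046  0.0024  0.092 ] turn [-0.    -0.002 -0.009] w 0.011764512976820903 rot [-1.7999e+02 -9.0000e-02  1.6840e+02]
```

View pics/s5.png

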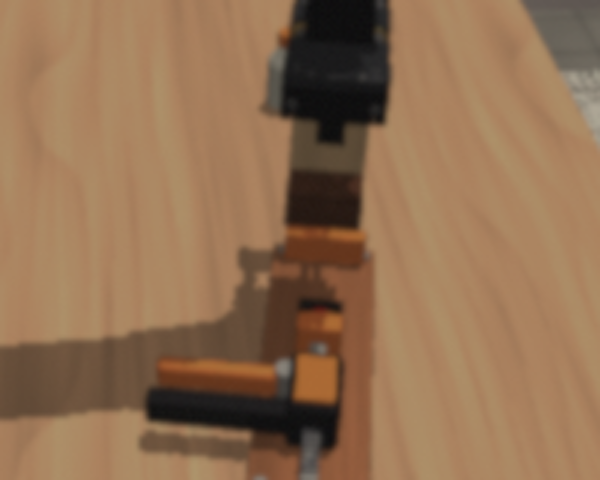

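The stand hangs upright in the gripper above the board, clear of the stop. I'll correct the position, then lower it.

```bash
python3 -m jog '[[-0.0046,0.0024,0.02,0,0.002,-0.009,0],[0,0,0.025,0,0,0,0],[0,0,0.02,0,0,0,0],[0,0,0.01,0,0,0,0],[0,0,0.006,0,0,0,0],[0,0,0,0,0,0,0],[0,0,0,0,0,0,0]]'
python3 - <<'E'
from h import *
delta([.6414,.0302,.0675],168.9)
E
```

```text
time_s: 7.73
tool_pos: [0.6425, 0.0303, 0.0809]
tool_rot: [180.0, -0.1, 169.1]
force: [0.2, 0.7, -1.8]
grip_width: 0.0121
grasp_force: 25.0
t 7.7333 shift [ 0.001  -0.0003  0.0134] turn [ 0.    -0.001  0.003] w 0.012149669822310104 rot [ 1.7998e+02 -5.0000e-02  1.6905e+02]
```

```bash
python3 -m jog '[[0.001,0,0.005,0,0,0.003,0],[0,0,0.004,0,0,0,0],[0,0,0.003,0,0,0,0],[0,0,0.001,0,0,0,0],[0,0,0,0,0,0,0],[0,0,0,0,0,0,0]]'
python3 - <<'E'
from h import *
delta([.6414,.0302,.0675],168.9)
E
```

```text
time_s: 8.23
tool_pos: [0.641, 0.0303, 0.0672]
tool_rot: [180.0, -0.1, 168.9]
force: [0.6, -0.5, -1.2]
grip_width: 0.0118
grasp_force: 25.0
t 8.2333 shift [-0.0004 -0.0001 -0.0003] turn [ 0.    -0.002 -0.   ] w 0.011763134019124903 rot [ 1.7999e+02 -1.0000e-01  1.6889e+02]
```

```bash
python3 -m jog '[[0,0,0.0005,0,0,0,0],[0,0,0,0,0,0,0],[0,0,0,0,0,0,0.04],[0,0,0,0,0,0,0.04],[0,0,0,0,0,0,0.04],[0,0,0,0,0,0,0.04],[0,0,0,0,0,0,0.04],[0,0,-0.01,0,0,0,0.04],[0,0,-0.03,0,0,0,0.04],[0,0,-0.04,0,0,0,0.05],[0,0,-0.04,0,0,0,0.05],[0,0,-0.04,0,0,0,0.05]]'
python3 - <<'E'
from h import *
cs=env.get_calibration("side");ct=env.get_calibration("top")
o=np.array([.6074,-.1379]);ex=np.array([.1925,.9813]);ey=np.array([-.9813,.1925])
g=o+.018*(-1)*0+ex*(-.001)+ey*.095
print("grip centre at rest",g);delta([*g,.19],-11.1)
E
```

```text
time_s: 9.23
tool_pos: [0.6409, 0.03, 0.2291]
tool_rot: [180.0, -0.1, 168.9]
force: [0.1, 0.0, 0.3]
grip_width: 0.0484
grasp_force: 0.0
grip centre at rest [ 0.513984  -0.1205938]
t 9.2333 shift [ 0.0954 -0.1723  0.0393] turn [-3.000e-03 -0.000e+00  3.141e+00] w 0.0484492335234329 rot [ 1.8000e+02 -9.0000e-02  1.6888e+02]
```

```bash
python3 -c "
from h import *
print(state()[2]['qpos'].round(1))"
python3 -m jog '[[0.016,-0.0287,0,0,0,0,0.087],[0.016,-0.0287,0,0,0,0,0.087],[0.016,-0.0287,0,0,0,0,0.087],[0.016,-0.0287,0,0,0,0,0.087],[0.016,-0.0287,0,0,0,0,0.087],[0.0154,-0.0287,0,0,0,0,0.087],[0,0,0,0,0,0.12,0.087],[0,0,0,0,0,0.12,0.087],[0,0,0,0,0,0.12,0.087],[0,0,0,0,0,0.12,0.087],[0,0,0,0,0,0.12,0.087],[0,0,0,0,0,0.12,0.087]]'
python3 -m jog '[[0,0,0,0,0,0.12,0.087],[0,0,0,0,0,0.12,0.087],[0,0,0,0,0,0.12,0.087],[0,0,0,0,0,0.12,0.087],[0,0,0,0,0,0.12,0.087],[0,0,0,0,0,0.12,0.087],[0,0,0,0,0,0.12,0.087],[0,0,0,0,0,0.12,0.087],[0,0,0,0,0,0.12,0.087],[0,0,0,0,0,0.12,0.087],[0,0,0,0,0,0.12,0.087],[0,0,0,0,0,0.12,0.087]]'
python3 -c "
from h import *
print(state()[2]['qpos'].round(1)); delta([.514,-.1206,.19],-11.1)"
```

```text
[-21.6  17.7  20.9  84.6  -6.4  79.   78.5]
time_s: 10.23
tool_pos: [0.5145, -0.1206, 0.2277]
tool_rot: [-180.0, -0.1, 127.3]
force: [-0.5, -0.4, 0.7]
grip_width: 0.0871
grasp_force: 0.0
time_s: 11.23
tool_pos: [0.5145, -0.1205, 0.2276]
tool_rot: [-179.9, 0.0, 44.8]
force: [-0.5, 0.5, -0.0]
grip_width: 0.0869
grasp_force: 0.0
[-18.2   3.1  29.8 100.9  -1.6  76.5 -33.3]
t 11.2333 shift [-0.0004 -0.0002  0.0376] turn [-0.001  0.001  0.975] w 0.0869027480870263 rot [-1.7994e+02  1.0000e-02  4.4780e+01]
```

```bash
python3 -m jog '[[0,0,0.004,0,0,0.12,0.087],[0,0,0.004,0,0,0.12,0.087],[0,0,0.004,0,0,0.12,0.087],[0,0,0.004,0,0,0.12,0.087],[0,0,0.004,0,0,0.12,0.087],[0,0,0.004,0,0,0.12,0.087],[0,0,0.004,0,0,0.12,0.087],[0,0,0.004,0,0,0.12,0.087],[0,0,0,0,0,0.0,0.087],[0,0,0,0,0,0.0,0.087]]'
python3 - <<'E'
from h import *
import pickle
delta([.514,-.1206,.015],-11.1)
c=env.get_calibration("wrist");im=env.read_camera("wrist");cv2.imwrite("pics/w6.png",im);pickle.dump(c,open("w6.pkl","wb"))
cv2.imwrite("pics/w6c.png",im[:300]);
E
```

```text
time_s: 12.07
tool_pos: [0.5144, -0.1205, 0.1953]
tool_rot: [-180.0, 0.1, -9.7]
force: [-0.2, 0.5, -0.4]
grip_width: 0.0869
grasp_force: 0.0
t 12.0667 shift [-1.000e-04  3.000e-04  1.803e-01] turn [-0.     0.002  0.025] w 0.08685135691120807 rot [-1.7998e+02  9.0000e-02 -9.6900e+00]
```

View pics/w6c.png

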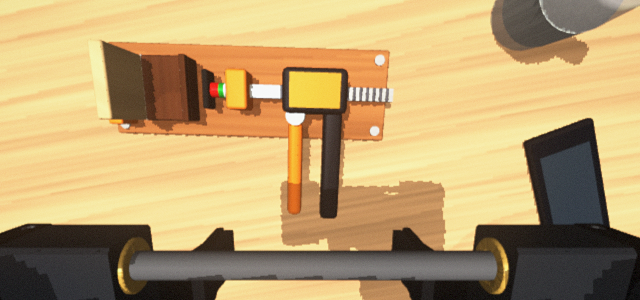

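The stand is on the board between pad and stop, backrest towards the stop. The gauge bands show at (214-226,90), the trigger's end at (294,212) and the handle's end at (328,216). I'll check squareness and the grip point numerically.

```bash
cat >> h.py <<'E'
O=np.array([.6074,-.1379]);EX=np.array([.1925,.9813]);EY=np.array([-.9813,.1925])
def cl(p): q=np.asarray(p)[:2]-O;return (np.array([q@EX,q@EY])*1000).round(1)
E
python3 - <<'E'
from h import *
import pickle
c=pickle.load(open("w6.pkl","rb"));im=cv2.imread("pics/w6.png");g=cv2.cvtColor(im,cv2.COLOR_BGR2HSV)
# backrest top strip/face border and base/lip border
B=im.astype(int).sum(2)//3
for v in(50,60,70,80,90,100,110,116):
    r=B[v];print(v,"strip",r[86:118].tolist())
for v in(60,80,100,115): print(v,"front",B[v,180:216].tolist())
m=cv2.inRange(g,(5,180,120),(14,255,255));
for v in(150,170,190,205):
    x=np.where(m[v,280:310])[0]+280;d=np.where(B[v,312:350]<60)[0]+312
    print(v,"trig",[cl(plane(c,q,v,.046)) for q in(x.min()-.5,x.max()+.5)] if len(x) else 0,"handle",[cl(plane(c,q,v,.047)) for q in(d.min()-.5,d.max()+.5)])
E
```

```text
50 strip [207, 208, 207, 216, 220, 223, 221, 219, 218, 221, 218, 216, 220, 217, 214, 198, 172, 122, 81, 69, 70, 71, 71, 70, 68, 67, 71, 71, 69, 68, 65, 69]
60 strip [205, 207, 204, 204, 211, 219, 220, 222, 221, 224, 222, 221, 221, 223, 223, 222, 200, 187, 140, 88, 74, 70, 75, 72, 66, 67, 71, 72, 72, 71, 74, 68]
70 strip [203, 204, 204, 204, 204, 208, 219, 222, 221, 224, 223, 223, 223, 222, 223, 222, 221, 213, 197, 160, 99, 73, 71, 68, 71, 69, 74, 72, 71, 72, 71, 69]
80 strip [211, 210, 211, 209, 208, 207, 202, 212, 217, 217, 218, 219, 220, 221, 220, 222, 221, 223, 217, 204, 176, 118, 77, 73, 74, 70, 66, 71, 70, 67, 70, 74]
90 strip [207, 207, 208, 208, 209, 209, 211, 211, 208, 216, 217, 215, 215, 216, 218, 216, 217, 213, 217, 216, 183, 171, 125, 79, 67, 71, 69, 66, 70, 67, 73, 70]
100 strip [213, 213, 211, 210, 213, 211, 211, 210, 210, 208, 217, 220, 218, 218, 217, 214, 218, 217, 217, 218, 219, 193, 181, 143, 88, 68, 61, 68, 64, 67, 69, 68]
110 strip [197, 200, 198, 196, 198, 198, 199, 198, 199, 197, 198, 212, 217, 219, 218, 221, 220, 222, 220, 222, 222, 222, 217, 202, 166, 108, 75, 
[... 557 characters left out ...]
6, 29, 32, 30, 35, 31, 31, 36, 35, 33, 35, 47, 84, 94, 90, 78, 51, 49, 53, 47, 45, 36, 35, 38, 27, 36, 32, 32, 71]
115 front [82, 87, 76, 76, 77, 77, 74, 76, 47, 35, 31, 44, 34, 34, 35, 33, 37, 33, 41, 52, 82, 87, 87, 86, 84, 87, 88, 135, 144, 141, 142, 146, 143, 148, 147, 147]
150 trig [array([25.2, 55.2]), array([11.5, 54.9])] handle [array([-9. , 54.2]), array([-25.7,  53.8])]
170 trig [array([25.1, 75. ]), array([11.2, 74.6])] handle [array([-8.7, 73.9]), array([-25.6,  73.5])]
190 trig [array([25. , 95.3]), array([11.8, 95. ])] handle [array([-8.4, 94.3]), array([-25.5,  93.8])]
205 trig [array([ 24.9, 111.1]), array([ 11.6, 110.7])] handle [array([ -7.8, 109.9]), array([-25.2, 109.5])]
```

```bash
python3 - <<'E'
from h import *
import pickle
c=pickle.load(open("w6.pkl","rb"))
for n,z,L in(("strip front (want x165.5)",.092,((103.3,50),(104.6,60),(105.8,70),(107.1,80),(108.2,90),(109.3,100),(110.8,110),(111.3,116))),("lip edge(120.5)",.045,((184.3,60),(185.4,80),(187.1,100),(188,115))),("strip ends",.092,((98,40),(108,119)))):
    Q=np.array([cl(plane(c,*p,z)) for p in L]);f=np.polyfit(Q[:,1],Q[:,0],1);print(n,Q.tolist(),"skew",np.degrees(f[0]).round(2))
im=cv2.imread("pics/w6.png").astype(int).sum(2)//3
print([(v,int(im[v,97]),int(im[v,107]))for v in range(34,50)]);print([(v,int(im[v,106]),int(im[v,110]))for v in range(112,128)])
delta([.514,-.1206,.015],-11.1)
E
```

```text
strip front (want x165.5) [[165.0, -22.1], [164.9, -14.9], [165.0, -7.6], [165.0, -0.2], [165.1, 7.3], [165.3, 14.9], [165.1, 22.6], [165.3, 27.3]] skew 0.38
lip edge(120.5) [[120.7, -24.3], [121.0, -7.0], [120.7, 10.8], [120.8, 24.5]] skew -0.0
strip ends [[168.1, -29.1], [168.3, 29.8]] skew 0.19
[(34, 208, 203), (35, 210, 209), (36, 210, 208), (37, 208, 206), (38, 208, 207), (39, 204, 207), (40, 198, 209), (41, 212, 203), (42, 214, 166), (43, 217, 81), (44, 217, 62), (45, 219, 67), (46, 216, 71), (47, 216, 73), (48, 220, 68), (49, 217, 72)]
[(112, 220, 181), (113, 221, 186), (114, 218, 190), (115, 221, 193), (116, 221, 193), (117, 211, 190), (118, 184, 161), (119, 175, 150), (120, 209, 159), (121, 208, 156), (122, 207, 160), (123, 206, 179), (124, 205, 206), (125, 205, 203), (126, 200, 195), (127, 197, 192)]
t 12.1167 shift [-0.0003  0.0003  0.1804] turn [-0.     0.001  0.025] w 0.08685287182999005 rot [-1.7998e+02  7.0000e-02 -9.6800e+00]
```

The stand is square within 0.3° and centred across the board within 0.5 mm. The trigger and handle lie where the clamp frame predicts. I'll lower the gripper over them.

```bash
python3 -m jog '[[0,0,0.02,0,0,0.025,0.087],[0,0,0.03,0,0,0,0.087],[0,0,0.03,0,0,0,0.087],[0,0,0.03,0,0,0,0.087],[0,0,0.025,0,0,0,0.087],[0,0,0.02,0,0,0,0.087],[0,0,0.015,0,0,0,0.087],[0,0,0.01,0,0,0,0.087],[0,0,0,0,0,0,0.087],[0,0,0,0,0,0,0.087]]'
python3 - <<'E'
from h import *
delta([.514,-.1206,.015],-11.1);p=state()[0];print(cl(p))
E
```

```text
time_s: 12.95
tool_pos: [0.5143, -0.1204, 0.0151]
tool_rot: [180.0, 0.1, -11.2]
force: [0.3, -0.9, 0.9]
grip_width: 0.0869
grasp_force: 0.0
t 12.95 shift [-0.0003  0.0003  0.0001] turn [ 0.     0.002 -0.002] w 0.08692281514836962 rot [ 1.800e+02  1.000e-01 -1.124e+01]
[-0.7 94.7]
```

```bash
python3 -m jog '[[0,0,0,0,0,0,0.055],[0,0,0,0,0,0,0.055],[0,0,0,0,0,0,0.055],[0,0,0,0,0,0,0.055],[0,0.0015,0,0,0,0,0.051],[0,0.0015,0,0,0,0,0.048],[0,0.0015,0,0,0,0,0.045],[0,0.0015,0,0,0,0,0.042],[0,0.0015,0,0,0,0,0.039],[0,0.0015,0,0,0,0,0.036],[0,0.0005,0,0,0,0,0.034],[0,0,0,0,0,0,0.034]]' 30
python3 - <<'E'
from h import *
p,r,o=state();print(cl(p),o["grip_width"],o["grasp_force"],o["force"].round(1))
E
```

```text
time_s: 13.95
tool_pos: [0.5125, -0.1282, 0.0148]
tool_rot: [-179.9, 0.1, -11.3]
force: [0.1, 5.3, 1.8]
grip_width: 0.0355
grasp_force: 20.8
[-8.8 95. ] 0.0354772725409611 20.78044797259581 [0.1 5.3 1.8]
```

```bash
cat > g.py <<'E'
from h import *
import sys
p,r,o=state();print("t",o["time_s"],"tcp",cl(p),"w",o["grip_width"].round(4),"F",o["grasp_force"].round(1),o["force"].round(1))
c=env.get_calibration("wrist");im=env.read_camera("wrist");n=sys.argv[1];cv2.imwrite(f"pics/{n}.png",im)
h=cv2.cvtColor(im,cv2.COLOR_BGR2HSV)
def W(x,y,z): return [*(O+EX*x/1000+EY*y/1000),z/1000]
def prof(cam,img,z,xs,y=0):
    M=np.array([proj(cam,W(x,y,z)) for x in xs],np.float32)[None];return cv2.remap(img,M[...,0],M[...,1],cv2.INTER_LINEAR)[0]
def edges(z,x0,x1,y,name):
    xs=np.arange(x0,x1,.5);P=prof(c,im,z,xs,y).astype(int).sum(1)
    d=cv2.GaussianBlur(np.gradient(P.astype(float))[None],(3,1),0)[0];i=np.argsort(-abs(d))
    got=[]
    for k in i:
        if abs(d[k])<18 or len(got)>4:break
        if all(abs(xs[k]-q[0])>3 for q in got):got.append((float(xs[k]),int(d[k])))
    print(name,y,sorted(got))
for y in(-8,0,8):edges(50,60,125,y,"jaw top z50")
for y in(-8,0,8):edges(42,85,140,y,"pad top z42")
ct=env.get_calibration("top");t=env.read_camera("top");cv2.imwrite(f"pics/{n}t.png",t)
P=cv2.cvtColor(prof(ct,t,37,np.arange(70,136,2))[None],cv2.COLOR_BGR2HSV)[0]
print("top",[(x,*map(int,q)) for x,q in zip(range(70,136,2),P)])
E
python3 g.py a1
```

```text
Traceback (most recent call last):
  File "g.py", line 3, in <module>
    p,r,o=state();print("t",o["time_s"],"tcp",cl(p),"w",o["grip_width"].round(4),"F",o["grasp_force"].round(1),o["force"].round(1))
                                                        ^^^^^^^^^^^^^^^^^^^^^
AttributeError: 'float' object has no attribute 'round'
```

```bash
sed -i 's/o\["grip_width"\].round(4)/round(o["grip_width"],4)/;s/o\["grasp_force"\].round(1)/round(o["grasp_force"],1)/' g.py; python3 g.py a1; python3 -c "
import cv2;a=cv2.imread('pics/a1.png');t=cv2.imread('pics/a1t.png')[145:205,285:395]
import numpy as np
cv2.imwrite('pics/v9.png',np.vstack([a[:250],cv2.resize(t,(640,349),interpolation=cv2.INTER_CUBIC)]))"
```

```text
t 13.95 tcp [-8.8 95. ] w 0.0355 F 20.8 [0.1 5.3 1.8]
jaw top z50 -8 [(61.0, -86), (77.0, 56), (96.5, -132), (105.0, -26)]
jaw top z50 0 [(67.0, -102), (77.5, 59), (96.5, -58), (103.5, -84), (107.0, -23)]
jaw top z50 8 [(67.5, -98), (77.5, 59), (96.5, -83), (101.0, -42), (109.0, -38)]
pad top z42 -8 [(85.0, 18), (103.5, -126), (113.0, -26)]
pad top z42 0 [(103.5, -52), (111.0, -69), (115.0, -26)]
pad top z42 8 [(103.5, -111), (117.0, -42)]
top [(70, 27, 22, 118), (72, 27, 22, 118), (74, 27, 23, 101), (76, 14, 59, 87), (78, 10, 145, 88), (80, 13, 180, 102), (82, 16, 191, 112), (84, 18, 186, 115), (86, 18, 184, 115), (88, 18, 182, 115), (90, 19, 182, 115), (92, 19, 180, 115), (94, 18, 182, 115), (96, 16, 188, 115), (98, 14, 106, 113), (100, 23, 43, 102), (102, 58, 63, 102), (104, 57, 120, 91), (106, 42, 152, 74), (108, 12, 188, 91), (110, 4, 199, 105), (112, 2, 205, 103), (114, 3, 205, 82), (116, 5, 183, 53), (118, 9, 150, 34), (120, 15, 118, 26), (122, 11, 153, 35), (124, 11, 164, 42), (126, 11, 172, 49), (128, 10, 167, 49), (130, 11, 167, 49), (132, 11, 167, 49), (134, 10, 167, 49)]
```

View pics/v9.png

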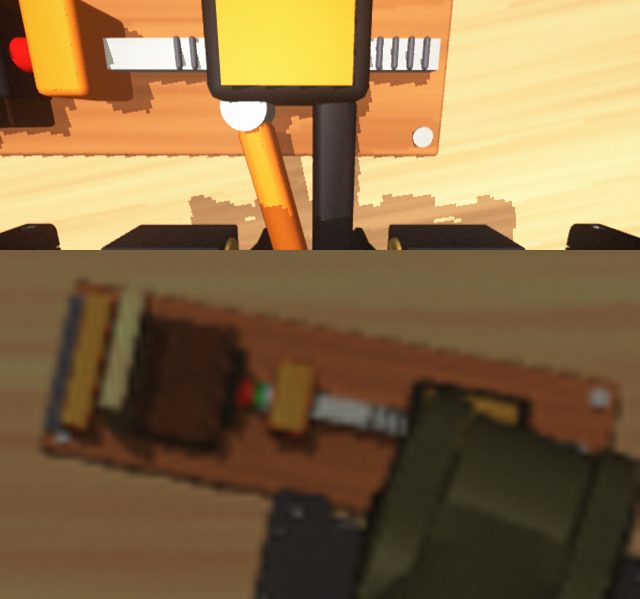

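The jaw front is at x = 96.5 mm, so travel is 31.5 mm, and the pad is just at the stand's front. In the top view white, green and red all still show on the gauge. The target is jaw front 112.5 mm (rear 92.5 mm). Now I'll release and make the second stroke.

```bash
python3 -m jog '[[0,-0.004,0,0,0,0,0.045],[0,-0.005,0,0,0,0,0.056],[0,0,0,0,0,0,0.056],[0,0,0,0,0,0,0.056],[0,0,0,0,0,0,0.056],[0,0.0015,0,0,0,0,0.051],[0,0.0015,0,0,0,0,0.048],[0,0.0015,0,0,0,0,0.045],[0,0.0015,0,0,0,0,0.042],[0,0.001,0,0,0,0,0.040],[0,0,0,0,0,0,0.040],[0,0,0,0,0,0,0.040]]' 30; python3 g.py a2
```

```text
time_s: 15.05
tool_pos: [0.5127, -0.1256, 0.0146]
tool_rot: [-179.9, 0.2, -11.2]
force: [0.6, 4.0, 0.0]
grip_width: 0.0405
grasp_force: 9.4
t 15.05 tcp [-6.2 95.3] w 0.0405 F 9.4 [0.6 4.  0. ]
jaw top z50 -8 [(67.0, -79), (84.0, 48), (104.0, -133), (107.5, -28)]
jaw top z50 0 [(72.5, -105), (76.0, -20), (84.0, 52), (103.5, -55), (109.0, -113)]
jaw top z50 8 [(72.5, -96), (84.5, 54), (103.5, -85), (107.5, -34), (111.5, -29)]
pad top z42 -8 [(90.0, 51), (110.5, -132), (115.0, -30)]
pad top z42 0 [(90.0, 49), (110.5, -51), (117.0, -113)]
pad top z42 8 [(90.0, 50), (111.0, -112), (119.0, -27)]
top [(70, 27, 22, 118), (72, 30, 19, 118), (74, 30, 19, 118), (76, 30, 19, 118), (78, 30, 20, 117), (80, 27, 20, 115), (82, 24, 25, 102), (84, 17, 48, 75), (86, 14, 139, 81), (88, 15, 185, 95), (90, 16, 188, 110), (92, 18, 187, 113), (94, 18, 184, 115), (96, 18, 182, 116), (98, 19, 180, 115), (100, 19, 180, 115), (102, 18, 184, 115), (104, 17, 140, 106), (106, 20, 83, 95), (108, 54, 54, 100), (110, 59, 98, 102), (112, 50, 127, 90), (114, 24, 160, 75), (116, 7, 194, 96), (118, 2, 206, 105), (120, 1, 208, 102), (122, 3, 199, 73), (124, 6, 174, 47), (126, 15, 113, 27), (128, 13, 145, 37), (130, 11, 159, 45), (132, 10, 165, 51), (134, 10, 167, 49)]
```

```bash
python3 -m jog '[[0,0.001,0,0,0,0,0.038],[0,0.001,0,0,0,0,0.036],[0,0.001,0,0,0,0,0.034],[0,0,0,0,0,0,0.034],[0,0,0,0,0,0,0.034]]' 30; python3 g.py a3
```

```text
time_s: 15.57
tool_pos: [0.5124, -0.1283, 0.0146]
tool_rot: [-179.8, 0.1, -11.2]
force: [1.3, 6.6, -1.8]
grip_width: 0.0349
grasp_force: 28.4
t 15.5667 tcp [-8.9 95.1] w 0.0349 F 28.4 [ 1.3  6.6 -1.8]
jaw top z50 -8 [(70.5, -81), (89.0, 48), (104.5, -180)]
jaw top z50 0 [(77.5, -101), (89.0, 53), (93.0, 24), (106.5, -179)]
jaw top z50 8 [(78.0, -101), (89.5, 53), (108.5, -173)]
pad top z42 -8 [(95.0, 47), (112.5, -177)]
pad top z42 0 [(85.0, -52), (95.5, 46), (114.5, -177)]
pad top z42 8 [(95.5, 50), (116.5, -150)]
top [(70, 30, 20, 117), (72, 27, 19, 118), (74, 30, 19, 118), (76, 30, 19, 118), (78, 30, 19, 118), (80, 30, 19, 118), (82, 27, 19, 118), (84, 27, 22, 118), (86, 23, 23, 99), (88, 14, 53, 82), (90, 10, 134, 74), (92, 15, 175, 93), (94, 17, 189, 108), (96, 18, 184, 115), (98, 18, 185, 116), (100, 18, 182, 116), (102, 18, 182, 116), (104, 19, 180, 116), (106, 18, 182, 116), (108, 17, 191, 115), (110, 27, 165, 88), (112, 39, 157, 81), (114, 40, 154, 71), (116, 11, 183, 85), (118, 4, 203, 103), (120, 2, 211, 110), (122, 3, 209, 84), (124, 5, 189, 54), (126, 16, 127, 26), (128, 13, 123, 29), (130, 12, 146, 35), (132, 11, 160, 43), (134, 12, 162, 44)]
```

```bash
python3 -m jog '[[0,-0.004,0,0,0,0,0.045],[0,-0.005,0,0,0,0,0.056],[0,0,0,0,0,0,0.056],[0,0,0,0,0,0,0.056],[0,0,0,0,0,0,0.056],[0,0.0015,0,0,0,0,0.051],[0,0.0015,0,0,0,0,0.048],[0,0.001,0,0,0,0,0.046],[0,0,0,0,0,0,0.046],[0,0,0,0,0,0,0.046]]' 30; python3 g.py a4
```

```text
time_s: 16.5
tool_pos: [0.5135, -0.1227, 0.0148]
tool_rot: [-179.8, 0.1, -11.2]
force: [1.7, 7.2, 0.1]
grip_width: 0.0465
grasp_force: 9.9
t 16.5 tcp [-3.2 95.1] w 0.0465 F 9.9 [1.7 7.2 0.1]
jaw top z50 -8 [(70.0, -88), (87.0, 51), (106.5, -130), (110.5, -29)]
jaw top z50 0 [(76.5, -104), (87.0, 55), (106.5, -57), (111.0, -89)]
jaw top z50 8 [(75.5, -94), (79.0, -19), (87.5, 52), (106.5, -86), (115.0, -29)]
pad top z42 -8 [(93.0, 49), (113.5, -132), (118.5, -28)]
pad top z42 0 [(93.0, 49), (113.5, -55), (118.5, -79)]
pad top z42 8 [(93.0, 55), (114.0, -127), (122.5, -29)]
top [(70, 27, 19, 118), (72, 27, 20, 117), (74, 27, 22, 118), (76, 27, 19, 118), (78, 27, 19, 118), (80, 27, 19, 118), (82, 27, 19, 118), (84, 27, 19, 118), (86, 23, 32, 96), (88, 16, 90, 85), (90, 15, 176, 94), (92, 16, 187, 108), (94, 17, 187, 116), (96, 18, 182, 116), (98, 18, 182, 115), (100, 19, 182, 115), (102, 19, 182, 115), (104, 18, 182, 116), (106, 19, 166, 109), (108, 19, 115, 93), (110, 46, 116, 88), (112, 52, 135, 87), (114, 42, 152, 74), (116, 12, 180, 85), (118, 4, 201, 103), (120, 1, 211, 110), (122, 2, 206, 83), (124, 4, 184, 54), (126, 15, 118, 26), (128, 14, 132, 29), (130, 13, 153, 35), (132, 12, 164, 42), (134, 11, 168, 44)]
```

```bash
python3 -m jog '[[0,0.001,0,0,0,0,0.044],[0,0.001,0,0,0,0,0.0425],[0,0,0,0,0,0,0.0425],[0,0,0,0,0,0,0.0425]]' 30; python3 g.py a5
```

```text
time_s: 16.93
tool_pos: [0.5131, -0.1245, 0.0148]
tool_rot: [-179.8, 0.1, -11.2]
force: [1.3, 8.1, 0.8]
grip_width: 0.0434
grasp_force: 13.5
t 16.9333 tcp [-5.  95.1] w 0.0434 F 13.5 [1.3 8.1 0.8]
jaw top z50 -8 [(72.0, -75), (90.5, 54), (109.0, -177)]
jaw top z50 0 [(78.0, -105), (81.5, -36), (90.5, 50), (111.0, -114)]
jaw top z50 8 [(68.5, -30), (78.0, -86), (81.5, -28), (90.5, 49), (110.0, -139)]
pad top z42 -8 [(96.5, 58), (116.5, -174)]
pad top z42 0 [(86.0, -90), (96.5, 49), (118.5, -117)]
pad top z42 8 [(96.5, 48), (117.0, -128), (120.5, -29)]
top [(70, 30, 17, 117), (72, 30, 17, 117), (74, 30, 17, 117), (76, 30, 17, 117), (78, 27, 19, 118), (80, 27, 19, 118), (82, 27, 19, 118), (84, 27, 19, 118), (86, 30, 19, 110), (88, 23, 25, 92), (90, 15, 46, 66), (92, 14, 145, 81), (94, 15, 185, 99), (96, 17, 190, 114), (98, 17, 184, 115), (100, 18, 182, 115), (102, 18, 182, 116), (104, 19, 180, 115), (106, 19, 180, 115), (108, 19, 180, 116), (110, 24, 170, 93), (112, 31, 157, 73), (114, 32, 152, 62), (116, 10, 184, 86), (118, 4, 201, 103), (120, 1, 211, 111), (122, 2, 206, 84), (124, 4, 184, 54), (126, 15, 118, 26), (128, 14, 132, 29), (130, 13, 153, 35), (132, 12, 166, 43), (134, 11, 162, 44)]
```

White has just gone, and the red band's start has stayed put since a3, so the pad is pressing. The estimated gauge reading is about 5.5 mm by vision, or about 4 mm by force. I'll squeeze about 2.3 mm more.

```bash
python3 -m jog '[[0,0.0012,0,0,0,0,0.0412],[0,0,0,0,0,0,0.0400],[0,0,0,0,0,0,0.0400],[0,0,0,0,0,0,0.0400],[0,0,0,0,0,0,0.0400]]' 30; python3 g.py a6; python3 - <<'E'
from h import *
s=env.read_camera("side");cv2.imwrite("pics/a6s.png",s)
t=cv2.imread("pics/a6t.png");t5=cv2.imread("pics/a5t.png")
f=lambda t:cv2.resize(t[155:190,290:355],(390,210),interpolation=cv2.INTER_CUBIC)
cv2.imwrite("pics/v10.png",np.vstack([np.hstack([f(t5),f(t)]),cv2.convertScaleAbs(cv2.resize(s[180:250,310:400],(780,390)[:1]+(390,),interpolation=cv2.INTER_CUBIC),alpha=1.5)]))
E
```

```text
time_s: 17.45
tool_pos: [0.5129, -0.1257, 0.0148]
tool_rot: [-179.8, 0.1, -11.2]
force: [1.2, 6.9, 0.0]
grip_width: 0.0408
grasp_force: 16.0
t 17.45 tcp [-6.2 95.1] w 0.0408 F 16.0 [1.2 6.9 0. ]
jaw top z50 -8 [(73.5, -77), (92.5, 50), (108.0, -180)]
jaw top z50 0 [(79.0, -43), (82.5, -93), (92.5, 49), (109.5, -179)]
jaw top z50 8 [(80.0, -101), (83.5, -26), (92.5, 51), (111.5, -174)]
pad top z42 -8 [(99.0, 43), (115.5, -180)]
pad top z42 0 [(85.0, -36), (88.5, -86), (98.5, 48), (117.5, -179)]
pad top z42 8 [(99.0, 52), (119.5, -171)]
top [(70, 30, 17, 117), (72, 30, 17, 117), (74, 27, 19, 118), (76, 30, 19, 118), (78, 30, 19, 118), (80, 27, 19, 118), (82, 27, 19, 118), (84, 27, 19, 118), (86, 30, 20, 117), (88, 27, 20, 113), (90, 23, 23, 101), (92, 14, 60, 81), (94, 14, 128, 78), (96, 16, 185, 98), (98, 17, 187, 109), (100, 18, 184, 115), (102, 18, 184, 115), (104, 18, 182, 115), (106, 19, 182, 115), (108, 19, 180, 115), (110, 18, 182, 115), (112, 17, 185, 105), (114, 15, 184, 86), (116, 7, 195, 94), (118, 3, 205, 102), (120, 2, 211, 111), (122, 2, 203, 84), (124, 5, 184, 54), (126, 15, 118, 26), (128, 14, 132, 29), (130, 13, 153, 35), (132, 12, 164, 42), (134, 12, 162, 44)]
```

View pics/v10.png

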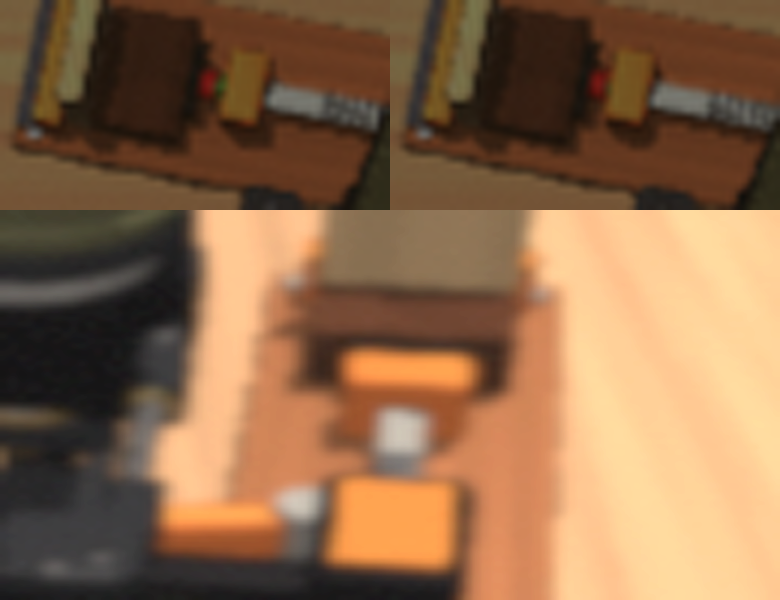

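The right-hand crop shows red plus a sliver of green next to the jaw, and no white. Jaw travel relative to the pad gives a gauge of 7–8 mm, and the 16 N squeeze (9 N free, 20 N at 10 mm) gives about 6–7 mm. Both are mid-green, so I'll check that it holds steady and hand in.

```bash
python3 -m jog '[[0,0,0,0,0,0,0.0400],[0,0,0,0,0,0,0.0400],[0,0,0,0,0,0,0.0400],[0,0,0,0,0,0,0.0400],[0,0,0,0,0,0,0.0400],[0,0,0,0,0,0,0.0400]]' 30; python3 g.py a7 | head -4; python3 -c "
from cell import env
print(env.sign_off())"
```

```text
time_s: 18.1
tool_pos: [0.5129, -0.1258, 0.0148]
tool_rot: [-179.8, 0.1, -11.2]
force: [0.9, 6.5, -0.5]
grip_width: 0.0406
grasp_force: 15.9
t 18.1 tcp [-6.3 95.1] w 0.0406 F 15.9 [ 0.9  6.5 -0.5]
jaw top z50 -8 [(73.5, -78), (92.5, 50), (107.5, -179)]
jaw top z50 0 [(79.0, -39), (82.5, -88), (92.5, 46), (109.5, -180)]
jaw top z50 8 [(80.0, -103), (83.5, -20), (92.5, 49), (111.5, -177)]
the job is handed in; nothing more can be done
None
```

I handed the job in at about 18 s: the stand was set upright and square on the board, then clamped against the stop, and the trigger is still squeezed with the gauge at an estimated 6–8 mm (mid-green, white gone); the sign-off gave no verdict.

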